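# Mesh the kneading paddle on the kitchen machine's drive and hold it down

## Robot

A 6-joint arm with a two-finger parallel gripper is mounted at the origin on a cart in front of the work surface, level with it; the furniture and walls round the work are solid. World frame = base frame: x ahead of the robot, y to its left, z up, the work surface at z = 0. Lengths are in m, angles in rad, forces in N, time in s.
With the tool pointing down it reaches from about 0.375 to 0.825 m from the base axis. Payload 5.5 kg.
Tool frame: the origin (TCP) lies midway between the tips of the shut fingers; the grasp point (between the pads) lies 19 mm behind it; x points along the fingers, z is the direction in which the jaws open and shut, and the axes are right-handed (so a half turn about x gives the same grasp; the last joint's range is limited). The gripper opens to 85 mm and grips with 20 to 120 N. Pads are 22 mm wide; open, the fingers measure 114 mm over their backs; the gripper's body (76 mm by 85 mm) begins 54 mm behind the grasp point. The pads swing forward as they close: fully open they stand 13 mm farther back than shut.
Start: joints at [1.205, 0.314, -0.047, 1.21, 0, 1.571], TCP at [0.215, 0.56, 0.231] pointing down, gripper open.
Joint ranges: [-2.67, 2.67], [-0.69, 1.73], [-1.03, 1.25], [-2.08, 2.16], [-1.42, 1.45], [-3.14, 3.14]. Speed limits (rad/s): [2.39, 2.39, 3.01, 3.14, 3.14, 3.14].

## Interface

Orientations are given as [roll, pitch, yaw] about the fixed x, y, z axes, in that order (R = Rz(yaw) Ry(pitch) Rx(roll)).
In Python, from rig import telemetry, eyes, ticket gives the robot as it stands.
- The arm moves only by the tool move_arm, never from a script. Its argument "commands" is one flat list of numbers, 7 for each row, row after row: the turn, a rotation vector about the world's x, y, z in rad, then the shift along the world's x, y, z in m, then the finger opening in m, from 0 to 0.0854. A call has 1 to 5 rows; each row shifts and turns the commanded pose from where the row before left it; what a row does not reach is not made up. A row lasts 1/10 s, in which the tool goes at most 50 mm and 8.59 degrees, less where a joint would pass 70% of its speed; a pose out of reach is approached as far as the arm can. A call is refused whole if a number of a shift passes 0.05 or a number of a turn 0.15, either way. A call with a gripper value outside its range is refused whole. The fingers move at their own pace and stop on an object; "force" is the grip in N (left out, the last holds). Time passes only in rows, so rows that do not move let the fingers close. It gives the time, the measured TCP pose, the force and the opening at its end, in the units of the state.
- telemetry.get_obs(): the state, without advancing time (a new reading comes with each control period).
- eyes.camera(name): name is "scene" or "top" or "wrist"; returns the picture (420x560x3 uint8, blue, green, red); there is no depth.
- eyes.get_calibration(name): a dict with "K" (3x3 intrinsics, pixels), "cam_to_world" (4x4, takes a point from camera to world coordinates). Camera axes: x right, y up, looking along -z (the intrinsics and any distortion apply to the point x, -y, -z); pixel columns grow to the right and rows downward; lengths in m; the calibration is good to about 2 mm. A picture is of the moment at which its call begins: read the wrist's pose just before it. get_calibration takes no time and is no camera call; for the wrist camera it gives the pose at the moment of the call.
- ticket.finish_job(): hands the job in, once; it reports no verdict.
The state is a dict: "clock": time; "joint_pos": joint angles; "qvel": joint speeds; "tau": joint torques, N m; "tool_pos": TCP position; "tool_rot": TCP orientation; "contact_force": force on the tool from outside, world axes, zero at the start; "moment": the same for the moment, N m; "finger_gap": finger opening in m.
Only numpy, scipy, OpenCV 4.12 (cv2) and the standard library are available. Lean on these libraries where they do the work, as an engineer would, in place of code of your own. Each camera call takes 0.05 s, during which the arm holds its last target.

## Task

Take the two-winged kneading paddle (not the tool with the round disc), put it over the upright spindle of the kitchen machine and turn it so that the four notches in its foot drop fully home over the cross of driving bars. Then keep hold of it and press it down against the spring, at least half-way through its 10 mm of travel, and stay like that: the job finishes with the paddle gripped and pressed, upright. Leave the disc tool, the mug and the garlic where they stand.

Things in the scene. Friction and masses are not known exactly. Their poses are not given: they have to be found in the camera images.
- paddle_grip (a point): Kneading paddle, white plastic, loose, 92 mm tall, about 0.12 kg, standing on its foot. This point: centre of its finger grip, on its axis, 75 mm above the underside of the foot. The grip is a block 34 mm along its x, 24 mm along its y, 34 mm high: pinch it across y. z is up the axis. Two wings reach along +x and -x to 43 mm from the axis, 13 to 43 mm above the foot.
- paddle: The same paddle, origin at the centre of the underside of its foot, same axes. From below it has a bore 12 to 14 mm wide and 56 mm deep, and a cross of four notches 9.4 mm wide, 11 mm high, along +x, -x, +y, -y: it fits in any of four quarter turns. Below the grip the hub is 38 to 40 mm thick.
- seat (a point): Centre of the flat top of the machine's steel drive coupling (54 mm across, cannot turn), 67 mm above the worktop when free; moves down with it. A steel spindle stands on it, 10 mm thick, 47 mm high, its top 12 mm tapered. Round its foot a cross of four driving bars lies along this point's +x, -x, +y, -y: 5 mm wide, 9 mm high, ending 22 mm from the axis. z is up.
- machine: Kitchen machine: white round base 120 mm across, 54 mm high, fixed; origin under its centre; a dial on its front (-x). With the notches over the coupling's bars (play about 0.12 rad) the paddle's foot rests on the coupling's flat top, paddle_grip 75 mm above seat; otherwise the foot rides on the bars, 9 mm higher.
- coupling (a joint): How far the sprung coupling is pressed down, m: 0 free, 0.010 at the stop. The spring needs about 5 N to start moving and about 11 N at the stop; it springs back when let go.
- disc_grip (a point): Disc tool, to be left alone: same white grip block and height as the paddle, but with a round steel disc 72 mm across, 24 mm above its plain round foot, in place of wings. This point is the centre of its grip, 75 mm above its foot. Paddle and disc tool may stand in each other's place.
- mug_1: White mug standing at the right in front of the sink, 95 mm tall, bystander; origin under its centre.
- garlic_1: Garlic bulb, about 53 mm, bystander near the left edge of the worktop; origin at its underside.

How it is judged:
On the way, in this order (a step that is already met when the one before it is completed fails the run):
1. the paddle is over the spindle (z of paddle_grip in the frame of seat below 0.11 m and horizontal distance between paddle_grip and seat below 0.006 m), for 0.05 s.
2. the notches have dropped over the driving bars (z of paddle_grip in the frame of seat below 0.078 m and horizontal distance between paddle_grip and seat below 0.006 m), for 0.05 s.
At the end, for the whole second after the job is handed in: The paddle sits upright (within 0.1 rad) on the coupling, notches over the driving bars (foot within 3 mm of the coupling's flat top, axis within 6 mm), and is still gripped and pressed so that the sprung coupling is at least 4 mm down (all of step 2 and angle between paddle_grip's own z axis and vertical below 0.1 rad and value of joint coupling above 0.004 m and contact force between the fingers and paddle above 1 N); the arm keeps its last pose, push and grip.
It fails at once if the disc tool is pushed away (distance of disc_grip from where it was at the start of the episode above 0.03 m).
It fails at once if the mug is pushed away (distance of mug_1 from where it was at the start of the episode above 0.03 m).
It fails at once if the garlic is pushed away (distance of garlic_1 from where it was at the start of the episode above 0.03 m).
It also fails if it takes over 42 s, if anything falls off the work surface, if the arm or the gripper's body presses on something with over 40 N, if the wrist force passes 120 N, or if a joint passes its speed limit or range.

## Working session

There is one attempt and no reset: what is moved stays moved. The work goes in short steps, Python scripts to look and compute and a tool call to move; the robot and the scene stay as the last step left them, time stands still between calls to the robot, and variables do not carry over. Pictures are saved under pics/ and viewed, and the job is handed in when it is done.

Besides the shell and the picture viewer there is one more tool, called as name(argument=value, ...) on one line, values as JSON. move_arm: Moves the arm, as the interface text tells. Its arguments: {"type":"object","properties":{"commands":{"type":"array"},"force":{"type":"number"}},"required":["commands"]}

```bash
ls; mkdir -p pics
cat > h.py <<'E'
import numpy as np, cv2
from rig import telemetry, eyes, ticket
def shot(n,f):
    im=eyes.camera(n); cv2.imwrite('pics/'+f,im); return im
def ray(c,u,v):
    K=np.array(c['K']);T=np.array(c['cam_to_world'])
    d=np.linalg.inv(K)@[u,v,1]; d=T[:3,:3]@[d[0],-d[1],-d[2]]
    return T[:3,3],d
def onz(c,u,v,z):
    o,d=ray(c,u,v); return o+d*(z-o[2])/d[2]
def proj(c,p):
    K=np.array(c['K']);T=np.array(c['cam_to_world'])
    q=T[:3,:3].T@(np.array(p)-T[:3,3]); q=K@[q[0],-q[1],-q[2]]; return q[:2]/q[2]
E
python3 - <<'E'
from h import *
o=telemetry.get_obs(); print(o)
for n in ['scene','top','wrist']:
    shot(n,n+'0.png'); print(n,eyes.get_calibration(n))
E
```

```text
pics
{'clock': 0.0, 'joint_pos': array([ 1.20493498e+00,  3.14248769e-01, -4.80766999e-02,  1.21019230e+00,
       -1.69400100e-05,  1.57079856e+00]), 'qvel': array([-8.18771488e-04, -1.07730300e-03,  1.01884736e-03,  4.10812222e-04,
        6.24506468e-05,  3.55685098e-04]), 'tau': array([ 1.43560133e-04, -5.39584494e+01,  3.39754093e+01,  1.91907532e-02,
        2.82483472e-05,  4.93060867e-06]), 'tool_pos': array([0.21445147, 0.5597498 , 0.23042197]), 'tool_rot': array([-3.13175014,  1.5690748 , -1.92681737]), 'contact_force': array([-0.19899837, -0.30912306, -0.32122657]), 'moment': array([0.03749925, 0.03567516, 0.03279985]), 'finger_gap': 0.08597610434378711}
scene {'K': array([[416.8393911 ,   0.        , 280.6480225 ],
       [  0.        , 416.8393911 , 206.69734707],
       [  0.        ,   0.        ,   1.        ]]), 'cam_to_world': array([[ 0.83816121,  0.24890933, -0.48531426,  0.09194849],
       [-0.54530875,  0.40060143, -0.73631302, -0.56825925],
       [ 0.0111424 ,  0.88179513,  0.47150101,  0.47477562],
       [ 0.        ,  0.        ,  0.        ,  1.        ]]
[... 158 characters left out ...]
     ]]), 'cam_to_world': array([[-0.00551801,  0.98527342, -0.17089716,  0.32385233],
       [-0.99994064, -0.00383098,  0.01019985,  0.06649261],
       [ 0.00939494,  0.1709433 ,  0.98523607,  1.17110161],
       [ 0.        ,  0.        ,  0.        ,  1.        ]])}
wrist {'K': array([[314.82793068,   0.        , 280.68057318],
       [  0.        , 314.82793068, 207.35530419],
       [  0.        ,   0.        ,   1.        ]]), 'cam_to_world': array([[ 0.35703563, -0.88854801, -0.28811109,  0.14112082],
       [ 0.93408886,  0.33900414,  0.1120455 ,  0.59007113],
       [-0.00188696, -0.30912559,  0.95101935,  0.37179828],
       [ 0.        ,  0.        ,  0.        ,  1.        ]])}
```

View pics/scene0.png

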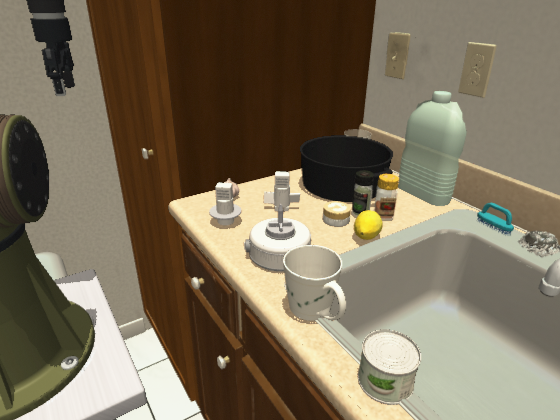

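View pics/top0.png

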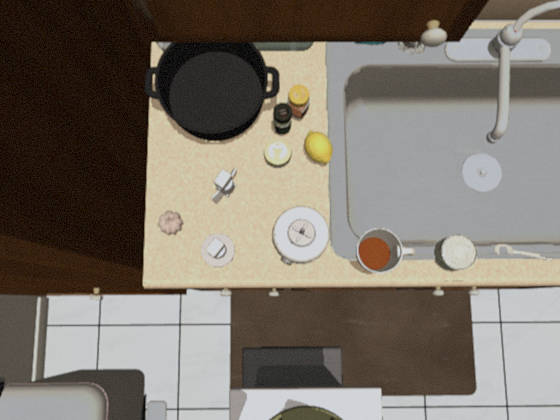

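View pics/wrist0.png

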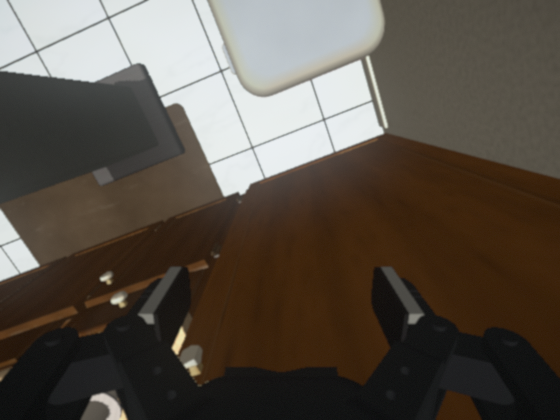

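The top view shows the paddle at about (225,184), the disc tool at (218,250), the machine at (302,234), the garlic at (170,222) and the mug at (378,250). I'll zoom in to measure.

Run:
```python
from h import *
im=cv2.imread('pics/top0.png')
a=cv2.resize(im[155:275,190:340],None,fx=5,fy=5,interpolation=cv2.INTER_CUBIC); cv2.imwrite('pics/ztop.png',a)
im=cv2.imread('pics/scene0.png')
a=cv2.resize(im[165:270,200:320],None,fx=5,fy=5,interpolation=cv2.INTER_CUBIC); cv2.imwrite('pics/zsc.png',a)
c=eyes.get_calibration('top')
for n,u,v,z in [('paddle',224,181,.092),('disc',217,249,.092),('mach',302,234,.054),('garlic',170,222,.03),('mug',376,250,.095)]: print(n,onz(c,u,v,z).round(4))
```

```text
paddle [0.5718 0.1651 0.092 ]
disc [0.4317 0.1776 0.092 ]
mach [0.4662 0.004  0.054 ]
garlic [0.4964 0.2855 0.03  ]
mug [ 0.4279 -0.1422  0.095 ]
```

View pics/ztop.png

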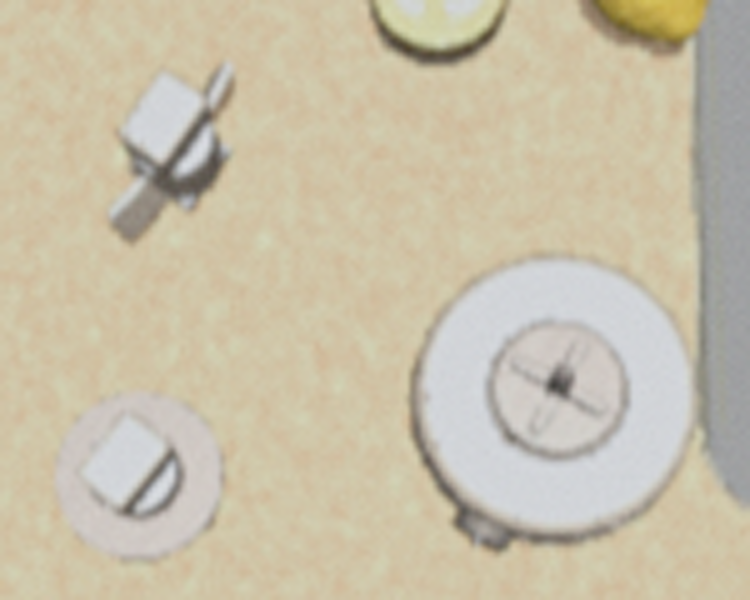

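View pics/zsc.png

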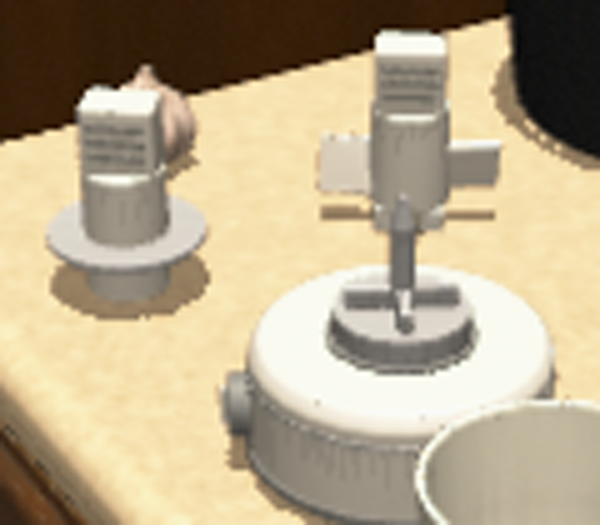

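Run:
```python
from h import *
from scipy.spatial.transform import Rotation as R
c=eyes.get_calibration('top')
o=telemetry.get_obs()
M=R.from_euler('xyz',o['tool_rot']).as_matrix(); print(M.round(3)); print('tool z yaw',np.arctan2(M[1,2],M[0,2]))
print('corner',onz(c,145,290,0))
z=lambda x,y:(190+x/5-.4,155+y/5-.4)
w=lambda x,y,h:onz(c,*z(x,y),h)
P=[w(*p,.092) for p in [(166,70),(208,100),(168,162),(123,132)]]
print('grip',np.mean(P,0),[np.linalg.norm(P[i]-P[i-1]) for i in range(4)], [np.arctan2(*(P[i]-P[i-1])[1::-1]) for i in range(4)])
a,b=w(112,218,.043),w(225,65,.043);a2,b2=w(133,240,.043),w(235,70,.043)
print('wings',a,b,np.linalg.norm(b-a),np.arctan2(*(b-a)[1::-1]),np.arctan2(*(b2-a2)[1::-1]))
# coupling rim circle at z=.067: ellipse extents
print('seat rim',w((489+628)/2,(320+458)/2,.067), (628-489)/5/500)
print('base',w((415+692)/2,(255+537)/2,.05))
for p,q in [((512,370),(605,413)),((577,343),(540,430))]:
    A,B=w(*p,.076),w(*q,.076);print('bar',(A+B)/2,np.linalg.norm(B-A),np.arctan2(*(B-A)[1::-1])%(np.pi/2))
```

```text
[[-0.    -0.934  0.358]
 [-0.001  0.358  0.934]
 [-1.     0.    -0.001]]
tool z yaw 1.2049893846532576
corner [0.35312071 0.34071534 0.        ]
grip [0.57863218 0.16758132 0.092     ] [np.float64(0.031412388726733846), np.float64(0.021631244706006865), np.float64(0.03068940261238802), np.float64(0.02254701607011238)] [np.float64(-0.5854993435972036), np.float64(-2.202819018897428), np.float64(2.58664853698261), np.float64(0.9733801000695644)]
wings [0.54550936 0.19482595 0.043     ] [0.61268291 0.14708995 0.043     ] 0.08240759473167279 -0.6178291851777806 -0.5228838021326703
seat rim [0.46788427 0.00608918 0.067     ] 0.055600000000000004
base [0.46714333 0.00730274 0.05      ]
bar [0.46568552 0.00661821 0.076     ] 0.04205424284774947 1.1291771457880477
bar [0.46779757 0.00654557 0.076     ] 0.039265193144716826 1.15957235751489
```

move_arm(commands=[0,0,0,0.01,-0.05,0,0.085,0,0,0,0.01,-0.05,0,0.085,0,0,0,0.01,-0.05,0,0.085,0,0,0,0.01,-0.05,0,0.085,0,0,-0.1,0.01,-0.05,0,0.085])

```text
clock: 0.65
tool_pos: [0.2635, 0.3132, 0.231]
tool_rot: [-2.325, 1.57, -1.221]
contact_force: [1.4, -0.1, 0.2]
finger_gap: 0.0849
```

move_arm(commands=[0,0,-0.125,0.03,-0.05,0,0.085,0,0,0,0.04,-0.03,0,0.085,0,0,0,0.04,-0.03,0,0.085,0,0,0,0.05,-0.02,0,0.085,0,0,0,0.04,-0.01,0,0.085])

```text
clock: 1.15
tool_pos: [0.4576, 0.1816, 0.2314]
tool_rot: [-0.971, 1.57, 0.006]
contact_force: [0.1, 1.1, 0.7]
finger_gap: 0.0848
```

move_arm(commands=[0,0,0,0.04,-0.004,0,0.085,0,0,0,0.04,-0.005,0,0.085,0,0,0,0.03,-0.005,-0.02,0.085,0,0,0,0.01,0,-0.02,0.085,0,0,0,0,0,0,0.085])

```text
clock: 1.65
tool_pos: [0.5751, 0.1687, 0.1877]
tool_rot: [2.457, 1.565, -2.848]
contact_force: [0.1, 0.0, -0.1]
finger_gap: 0.0848
```

Run:
```python
from h import *
o=telemetry.get_obs(); c=eyes.get_calibration('wrist');shot('wrist','w1.png'); np.save('w1.npy',c,allow_pickle=True)
print(o['tool_pos'],o['tool_rot'],o['joint_pos'].round(2)); print(proj(c,o['tool_pos']),proj(c,(.578,.168,.092)))
```

```text
[0.57505908 0.16871495 0.18768641] [ 2.45664111  1.56529022 -2.84779621] [ 0.29  0.34 -0.12  1.12 -0.    0.88]
[277.24833853 270.96566664] [280.41129044 214.30446573]
```

View pics/w1.png

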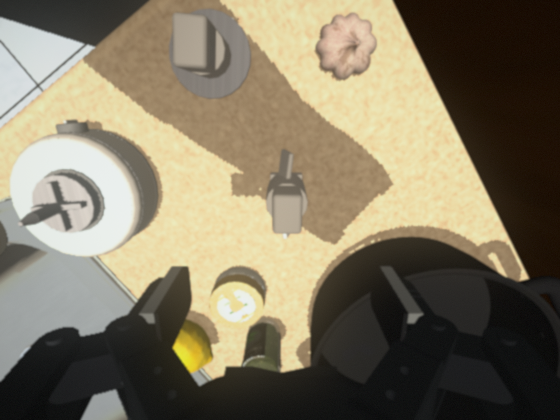

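Run:
```python
from h import *
im=cv2.imread('pics/w1.png')
cv2.imwrite('pics/z1.png',cv2.resize(im[140:250,245:335],None,fx=5,fy=5,interpolation=cv2.INTER_CUBIC))
cv2.imwrite('pics/z2.png',cv2.resize(im[160:250,10:130],None,fx=6,fy=6,interpolation=cv2.INTER_CUBIC))
```

```text
(no output)
```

View pics/z1.png

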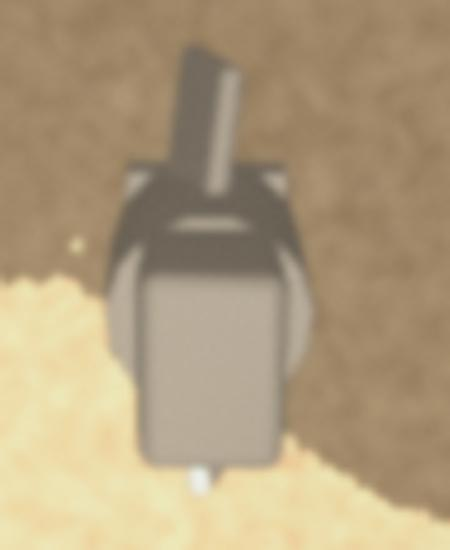

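View pics/z2.png

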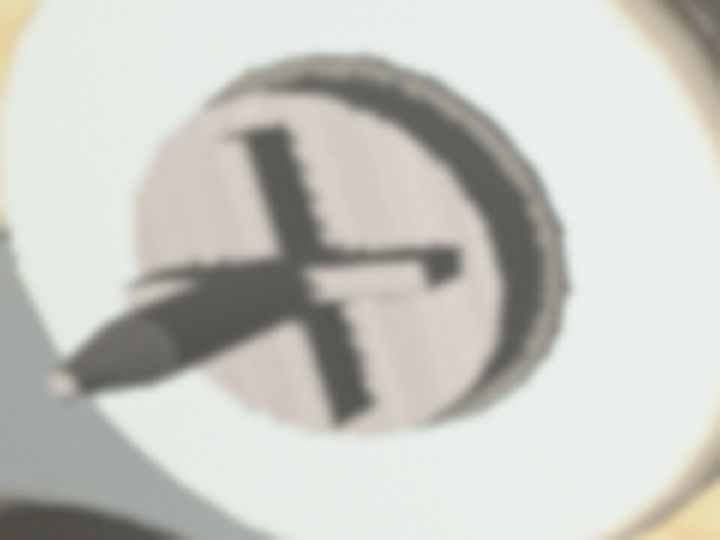

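Run:
```python
from h import *
c=np.load('w1.npy',allow_pickle=True).item()
w=lambda x,y,h:onz(c,245+x/5-.4,140+y/5-.4,h)
P=[w(*p,.092) for p in [(145,277),(284,276),(283,465),(145,465)]]
print(np.mean(P,0),[np.linalg.norm(P[i]-P[i-1]) for i in range(4)], [np.arctan2(*(P[i]-P[i-1])[1::-1])%(np.pi/2) for i in range(4)])
a,b=w(240,70,.043),w(218,190,.043);print('wing',np.arctan2(*(b-a)[1::-1]),a,b)
w=lambda x,y,h:onz(c,10+x/6-.4,160+y/6-.4,h)
print('seat centre disc', w((135+503)/2,(90+436)/2,.067))
print('spindle tip',w(62,385,.114))
A,B=w(262,125,.076),w(350,415,.076);print((A+B)/2,np.linalg.norm(A-B),np.arctan2(*(B-A)[1::-1])-np.pi/2)
A,B=w(130,285,.076),w(460,262,.076);print((A+B)/2,np.linalg.norm(A-B),np.arctan2(*(B-A)[1::-1])-np.pi/2)
A,B=w(130,283,.076),w(455,248,.076);print(np.arctan2(*(B-A)[1::-1])%(np.pi/2))
```

```text
[0.58098309 0.17274626 0.092     ] [np.float64(0.03167911392315181), np.float64(0.021714223783099895), np.float64(0.03182824291792046), np.float64(0.022409722600283698)] [np.float64(0.9726110822772749), np.float64(0.9883280834076921), np.float64(0.9945207431834714), np.float64(0.9815260111177975)]
wing -0.7621076133055715 [0.54981143 0.19988547 0.043     ] [0.566065  0.1843719 0.043    ]
seat centre disc [0.47095376 0.01051413 0.067     ]
spindle tip [0.47164982 0.00951041 0.114     ]
[0.47248862 0.01498563 0.076     ] 0.04293625545486596 -2.0861302836646205
[0.47150308 0.01352211 0.076     ] 0.047551670475269536 -0.5182361868297025
1.0901944443234837
```

move_arm(commands=[0,0,0,0.005,0.002,-0.03,0.085,0,0,0,0,0,-0.04,0.085,0,0,0,0,0,-0.02,0.085,0,0,0,0,0,0,0.085])

```text
clock: 2.1
tool_pos: [0.5777, 0.1714, 0.0994]
tool_rot: [2.427, 1.566, -2.875]
contact_force: [-0.2, 0.5, 0.9]
finger_gap: 0.0853
```

Run:
```python
from h import *
o=telemetry.get_obs(); c=eyes.get_calibration('wrist');im=shot('wrist','w2.png'); np.save('w2.npy',c,allow_pickle=True)
print(o['tool_pos'],o['tool_rot'],o['joint_pos'].round(2)); print(proj(c,o['tool_pos']))
im=shot('scene','s2.png')
```

```text
[0.57774747 0.17141052 0.09944344] [ 2.42729608  1.5657247  -2.87511892] [ 0.29  0.4  -0.23  0.94  0.    0.88]
[277.28441698 270.96958766]
```

View pics/w2.png

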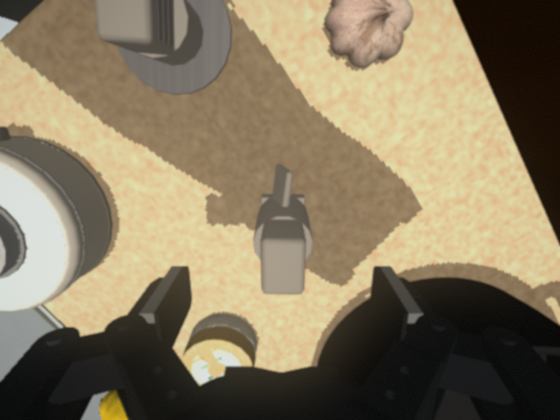

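View pics/s2.png

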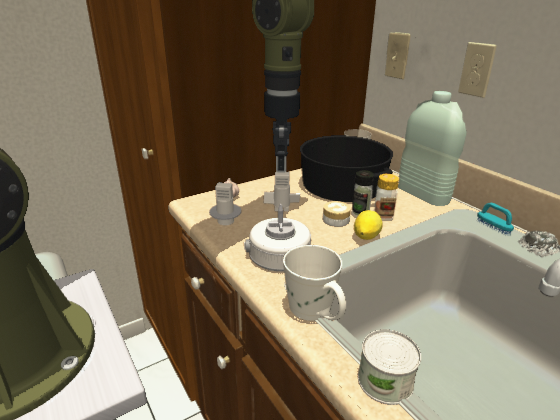

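Run:
```python
from h import *
im=cv2.imread('pics/w2.png')
cv2.imwrite('pics/z1.png',cv2.resize(im[160:340,140:440],None,fx=2.6,fy=2.6,interpolation=cv2.INTER_CUBIC))
c=np.load('w2.npy',allow_pickle=True).item()
P=[onz(c,u,v,.092) for u,v in [(262.5,231),(303.5,231),(303.5,293),(262.5,293)]]; print(np.mean(P,0),np.linalg.norm(P[0]-P[1]),np.linalg.norm(P[1]-P[2]))
```

```text
[0.57891674 0.17411554 0.092     ] 0.020869741517154365 0.036323944216246996
```

View pics/z1.png

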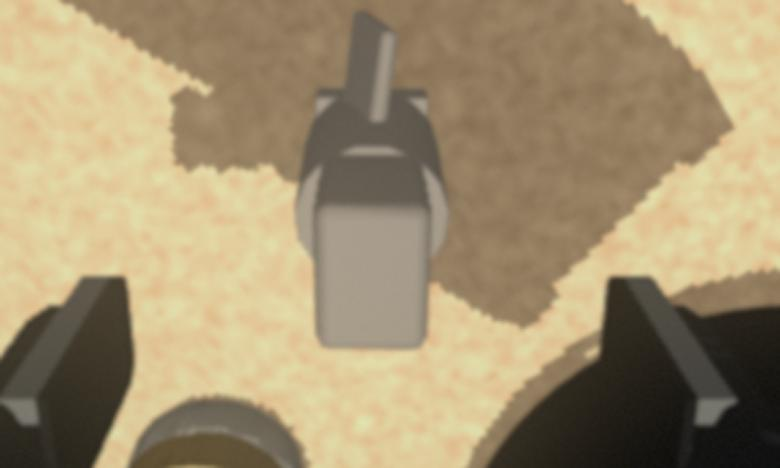

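move_arm(commands=[0,0,0,0.001,0.001,-0.02,0.085,0,0,0,0,0,-0.018,0.085,0,0,0,0,0,0,0.085], force=60)

```text
clock: 2.5
tool_pos: [0.5814, 0.1728, 0.0637]
tool_rot: [2.4, 1.57, -2.903]
contact_force: [-0.6, 0.8, -0.2]
finger_gap: 0.0847
```

move_arm(commands=[0,0,0,0,0,0,0.05,0,0,0,0,0,0,0.03,0,0,0,0,0,0,0.015,0,0,0,0,0,0,0.01], force=60)

```text
clock: 2.9
tool_pos: [0.5824, 0.1729, 0.0643]
tool_rot: [-0.729, 1.569, 0.251]
contact_force: [0.4, 0.8, 0.4]
finger_gap: 0.0281
```

move_arm(commands=[0,0,0,0,0,0,0.005,0,0,0,0,0,0,0.005,0,0,0,0,0,0,0.005])

```text
clock: 3.2
tool_pos: [0.5823, 0.1729, 0.0642]
tool_rot: [-0.657, 1.57, 0.323]
contact_force: [-1.1, 0.4, 5.8]
finger_gap: 0.0232
```

Run:
```python
from h import *
o=telemetry.get_obs(); c=eyes.get_calibration('wrist');im=shot('wrist','w3.png'); np.save('w3.npy',c,allow_pickle=True)
print(o['tool_pos'],o['contact_force'],o['finger_gap']); print(proj(c,o['tool_pos']))
```

```text
[0.5823369  0.17288832 0.06416243] [-1.06498501  0.43150185  5.82438401] 0.023225721035934656
[277.30584847 271.00719032]
```

View pics/w3.png

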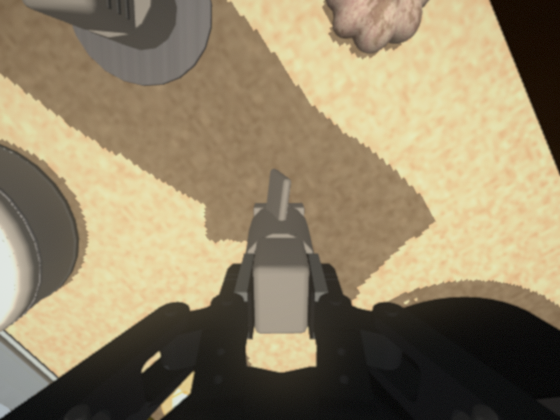

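Run:
```python
from h import *
im=cv2.imread('pics/w3.png')
cv2.imwrite('pics/z1.png',cv2.resize(im[190:350,200:360],None,fx=4,fy=4,interpolation=cv2.INTER_CUBIC))
c=np.load('w3.npy',allow_pickle=True).item()
print(onz(c,280.5,299,.092),proj(c,(.5823,.1729,.092)))
```

```text
[0.5811077  0.17565999 0.092     ] [276.62555544 304.17038873]
```

View pics/z1.png

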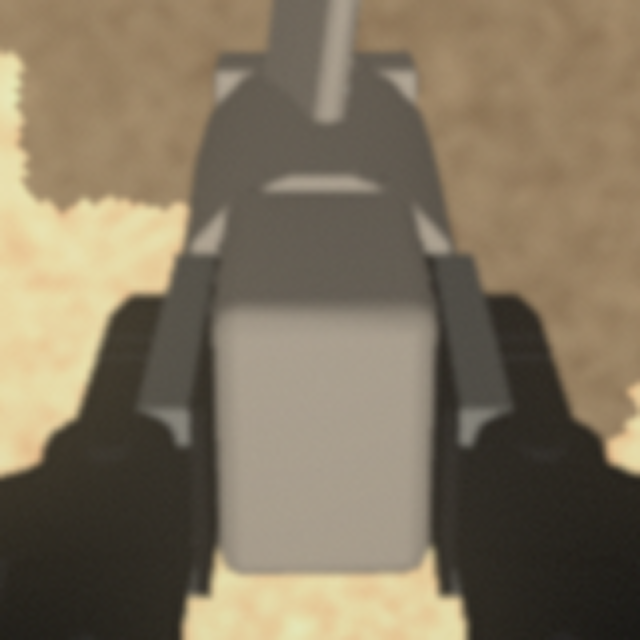

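move_arm(commands=[0,0,0,0,0,0.02,0.005,0,0,0,0,0,0.03,0.005,0,0,0,0,0,0.05,0.005,0,0,0,0,0,0.03,0.005,0,0,0,0,0,0,0.005])

```text
clock: 3.75
tool_pos: [0.5846, 0.1736, 0.1983]
tool_rot: [-0.689, 1.563, 0.291]
contact_force: [-0.0, -0.6, -1.8]
finger_gap: 0.0229
```

move_arm(commands=[0,0,0,-0.02,-0.03,0.012,0.005,0,0,0.04,-0.03,-0.04,0,0.005,0,0,0.04,-0.03,-0.04,0,0.005,0,0,0.04,-0.02,-0.035,0,0.005,0,0,0,-0.013,-0.018,0,0.005])

```text
clock: 4.25
tool_pos: [0.4658, 0.0075, 0.2037]
tool_rot: [2.322, 1.567, -2.862]
contact_force: [0.5, 0.7, -1.7]
finger_gap: 0.0229
```

move_arm(commands=[0,0,0,0,0,0,0.005,0,0,0,0,0,0,0.005])

```text
clock: 4.45
tool_pos: [0.4682, 0.0095, 0.2044]
tool_rot: [1.742, 1.57, 2.84]
contact_force: [0.5, -0.5, -1.9]
finger_gap: 0.0234
```

Run:
```python
from h import *
from scipy.spatial.transform import Rotation as R
o=telemetry.get_obs(); c=eyes.get_calibration('wrist');im=shot('wrist','w4.png'); np.save('w4.npy',c,allow_pickle=True)
M=R.from_euler('xyz',o['tool_rot']).as_matrix()
print(o['tool_pos'],np.arctan2(M[1,2],M[0,2]),M[:,0]);
t=shot('top','t4.png'); s=shot('scene','s4.png')
a=cv2.resize(t[190:290,240:360],None,fx=5,fy=5,interpolation=cv2.INTER_CUBIC); cv2.imwrite('pics/zt4.png',a)
a=cv2.resize(s[150:270,220:340],None,fx=5,fy=5,interpolation=cv2.INTER_CUBIC); cv2.imwrite('pics/zs4.png',a)
```

```text
[0.46819858 0.00950135 0.20439044] 1.098839657907321 [-1.15422768e-03  3.58525665e-04 -9.99999270e-01]
```

View pics/w4.png

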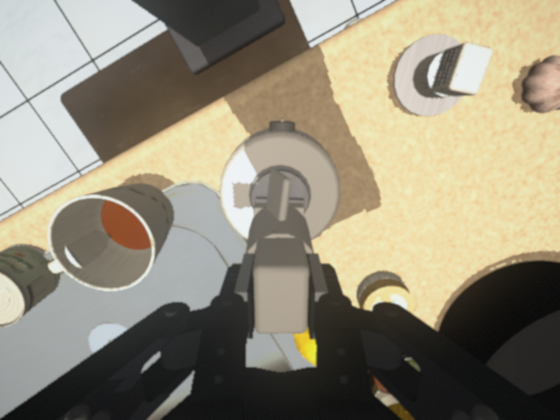

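View pics/zt4.png

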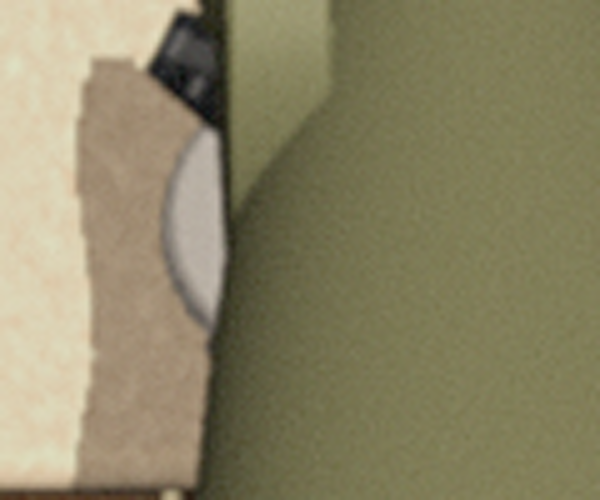

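View pics/zs4.png

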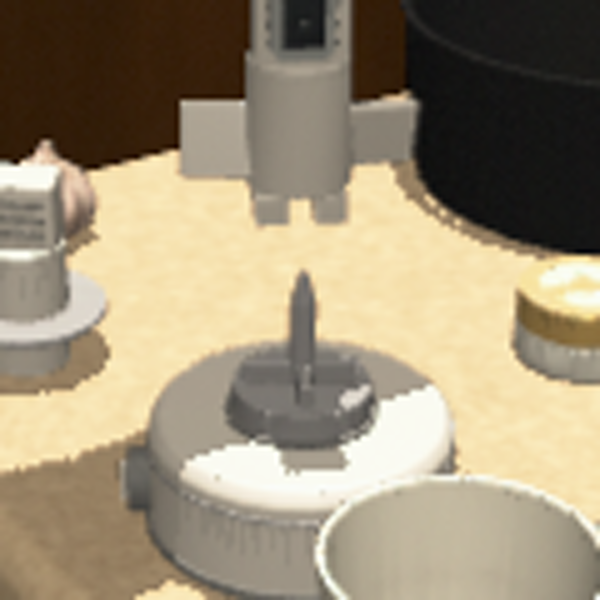

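Run:
```python
from h import *
im=cv2.imread('pics/w4.png')
cv2.imwrite('pics/z4.png',cv2.resize(im[110:260,205:355],None,fx=4.0,fy=4.0,interpolation=cv2.INTER_CUBIC))
```

```text
(no output)
```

View pics/z4.png

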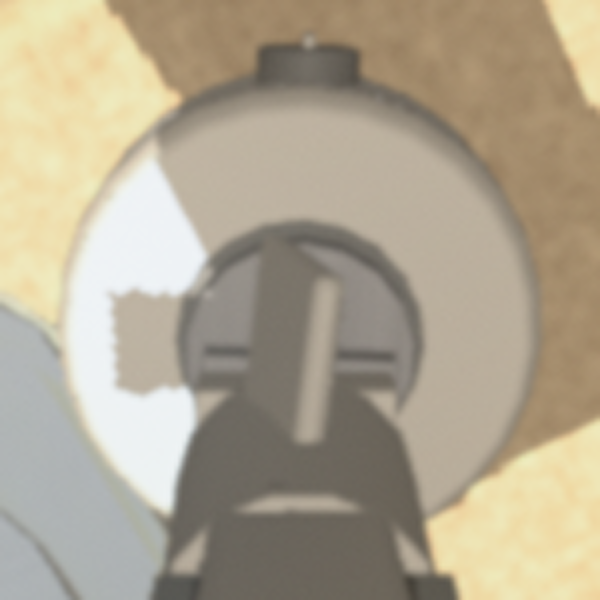

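Run:
```python
from h import *
c=np.load('w4.npy',allow_pickle=True).item()
z=lambda x,y:(205+x/4-.4,110+y/4-.4)
un=lambda p:(((np.array(p)-[205-.4,110-.4])*4).round(1))
t=np.array([.4682,.0095,.2044])
for d in [(0,0,0),(.003,.0015,0)]:
    p=t+d
    for r,h in [(.027,.067),(.06,.05)]:
        q=[un(proj(c,[p[0]+r*np.cos(a),p[1]+r*np.sin(a),h])) for a in np.linspace(0,6.283,60)]
        q=np.array(q);print(d,r,'L',q[:,0].min(),'R',q[:,0].max(),'T',q[:,1].min(),'B',q[:,1].max())
print('grip top via calib', onz(c,280.5,299,t[2]+.028)-t)
```

```text
(0, 0, 0) 0.027 L 179.9 R 414.6 T 229.3 B 455.4
(0, 0, 0) 0.06 L 50.1 R 545.3 T 72.1 B 551.7
(0.003, 0.0015, 0) 0.027 L 191.8 R 426.1 T 238.1 B 463.3
(0.003, 0.0015, 0) 0.06 L 61.8 R 555.9 T 81.0 B 558.7
grip top via calib [-0.00135317  0.00259132  0.028     ]
```

move_arm(commands=[0,0,0,0,-0.0015,-0.01,0.005,0,0,0,0,0,-0.01,0.005,0,0,0,0,0,0,0.005])

```text
clock: 4.9
tool_pos: [0.4675, 0.0085, 0.1831]
tool_rot: [2.048, 1.567, -3.135]
contact_force: [-0.3, -0.2, -2.6]
finger_gap: 0.023
```

Run:
```python
from h import *
o=telemetry.get_obs(); print(o['tool_pos'],o['contact_force'])
s=shot('scene','s5.png')
a=cv2.resize(s[170:270,230:330],None,fx=6,fy=6,interpolation=cv2.INTER_CUBIC); cv2.imwrite('pics/zs5.png',a)
c=eyes.get_calibration('scene'); t=o['tool_pos']
un=lambda p:(np.array(p)-[230-.4,170-.4])*6
print(un(proj(c,[t[0],t[1],t[2]-.0642])),un(proj(c,[t[0],t[1],.114])))
```

```text
[0.46750579 0.00851957 0.18311845] [-0.26794136 -0.15984081 -2.58298854]
[294.31116973 187.89674117] [294.17052425 201.95949485]
```

View pics/zs5.png

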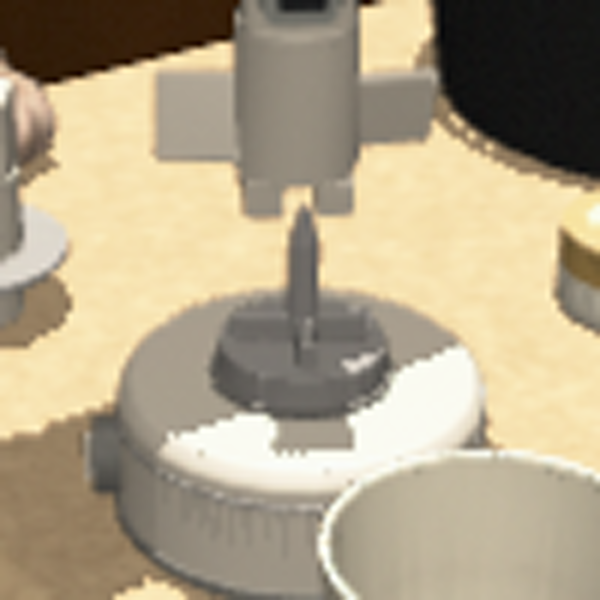

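move_arm(commands=[0,0,0,0.0006,-0.0022,0,0.005,0,0,0,0,0,-0.008,0.005,0,0,0,0,0,-0.006,0.005,0,0,0,0,0,-0.006,0.005,0,0,0,0,0,0,0.005])

```text
clock: 5.45
tool_pos: [0.469, 0.006, 0.1643]
tool_rot: [2.153, 1.57, -3.03]
contact_force: [0.6, -0.5, -1.8]
finger_gap: 0.0229
```

Run:
```python
from h import *
o=telemetry.get_obs(); print(o['tool_pos'],o['contact_force'],o['moment'])
s=shot('scene','s6.png')
a=cv2.resize(s[170:270,230:330],None,fx=6,fy=6,interpolation=cv2.INTER_CUBIC); cv2.imwrite('pics/zs6.png',a)
```

```text
[0.46902779 0.00595487 0.1643465 ] [ 0.64377378 -0.49865136 -1.7746835 ] [-0.07321146 -0.20449463  0.08752341]
```

View pics/zs6.png

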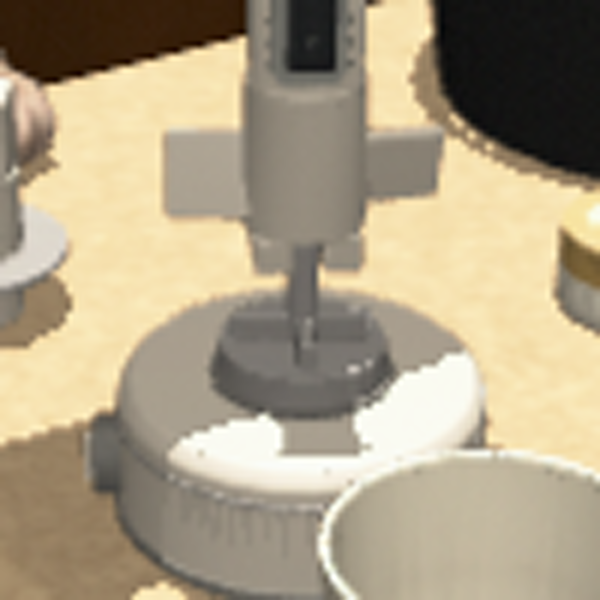

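move_arm(commands=[0,0,0,-0.0005,0.0003,-0.007,0.005,0,0,0,0,0,-0.007,0.005,0,0,0,0,0,-0.004,0.005,0,0,0,0,0,0,0.005])

```text
clock: 5.9
tool_pos: [0.4691, 0.0068, 0.1467]
tool_rot: [0.28, 1.57, 1.38]
contact_force: [2.3, 1.8, -2.7]
finger_gap: 0.0232
```

move_arm(commands=[0,0,0,0,0,-0.003,0.005,0,0,0,0,0,-0.003,0.005,0,0,0,0,0,0,0.005])

```text
clock: 6.2
tool_pos: [0.4693, 0.0065, 0.1412]
tool_rot: [-0.486, 1.57, 0.614]
contact_force: [3.4, 1.7, -4.1]
finger_gap: 0.0229
```

Run:
```python
from h import *
from scipy.spatial.transform import Rotation as R
o=telemetry.get_obs(); print(o['tool_pos'],o['contact_force'],o['moment'])
M=R.from_euler('xyz',o['tool_rot']).as_matrix();print(np.arctan2(M[1,2],M[0,2]),M[:,0])
s=shot('scene','s7.png')
a=cv2.resize(s[170:270,230:330],None,fx=6,fy=6,interpolation=cv2.INTER_CUBIC); cv2.imwrite('pics/zs7.png',a)
```

```text
[0.46929806 0.00653223 0.14117857] [ 3.42412551  1.69695511 -4.07041177] [ 6.80213556e-01 -9.46615691e-01  5.64442183e-04]
1.1000664143453367 [ 7.27036818e-04  5.12446438e-04 -9.99999604e-01]
```

View pics/zs7.png

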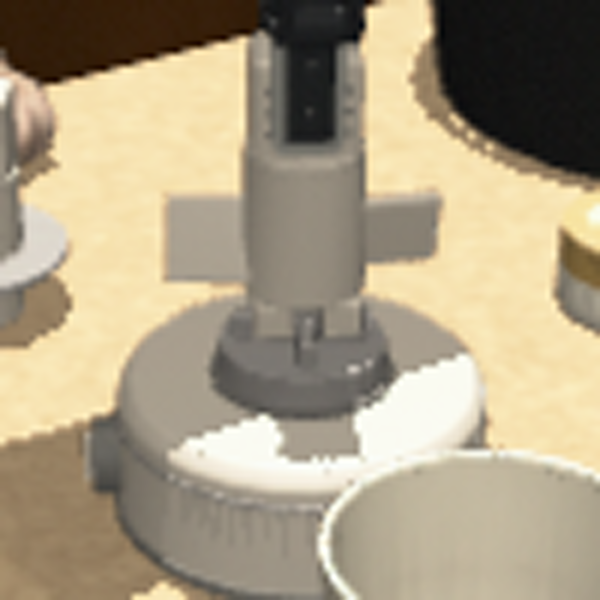

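move_arm(commands=[0,0,0,0.0008,0.0005,-0.003,0.005,0,0,0,0,0,-0.003,0.005,0,0,0,0,0,0,0.005])

```text
clock: 6.55
tool_pos: [0.4694, 0.007, 0.1348]
tool_rot: [1.306, 1.57, 2.406]
contact_force: [2.5, 2.4, -2.8]
finger_gap: 0.0228
```

move_arm(commands=[0,0,0,0,0,-0.003,0.005,0,0,0,0,0,0,0.005])

```text
clock: 6.75
tool_pos: [0.4695, 0.007, 0.1319]
tool_rot: [1.362, 1.57, 2.462]
contact_force: [1.7, 2.0, -3.4]
finger_gap: 0.0229
```

move_arm(commands=[0,0,0,0.0003,0.0003,-0.002,0.005,0,0,0,0,0,-0.002,0.005,0,0,0,0,0,-0.001,0.005,0,0,0,0,0,0,0.005])

```text
clock: 7.15
tool_pos: [0.4698, 0.007, 0.1275]
tool_rot: [2.955, 1.57, -2.229]
contact_force: [-1.1, 1.5, 5.3]
finger_gap: 0.0232
```

Run:
```python
from h import *
o=telemetry.get_obs(); print(o['tool_pos'],o['contact_force'],o['moment'])
s=shot('scene','s8.png')
a=cv2.resize(s[170:270,230:330],None,fx=6,fy=6,interpolation=cv2.INTER_CUBIC); cv2.imwrite('pics/zs8.png',a)
```

```text
[0.46977547 0.00695465 0.127478  ] [-1.14278583  1.46276737  5.27852447] [ 0.47653367  0.33108357 -0.0045551 ]
```

View pics/zs8.png

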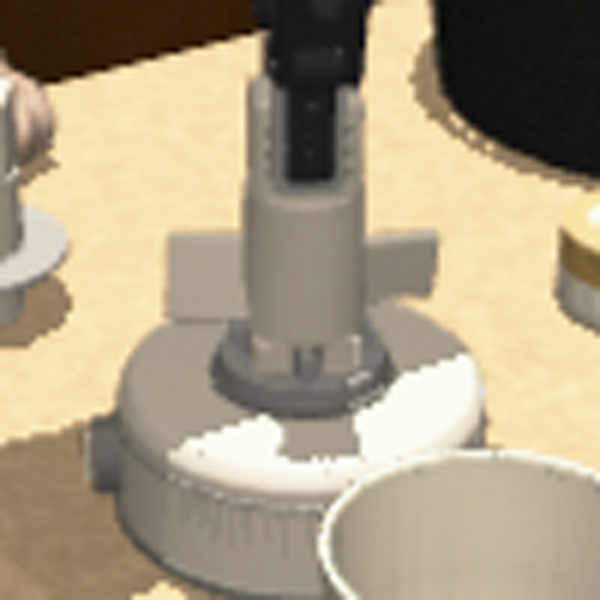

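The notch is seated over the bar and the spring has started to compress. I'll press further.

move_arm(commands=[0,0,0,0,0.0002,-0.002,0.005,0,0,0,0,0,-0.002,0.005,0,0,0,0,0,0,0.005,0,0,0,0,0,0,0.005])

```text
clock: 7.6
tool_pos: [0.4698, 0.007, 0.1238]
tool_rot: [-2.808, 1.57, -1.708]
contact_force: [-2.2, 0.8, 7.6]
finger_gap: 0.0231
```

Run:
```python
from h import *
from scipy.spatial.transform import Rotation as R
o=telemetry.get_obs(); print(o['tool_pos'],o['contact_force'],o['moment'],o['finger_gap'])
M=R.from_euler('xyz',o['tool_rot']).as_matrix();print(M[:,0])
s=shot('scene','s9.png')
a=cv2.resize(s[170:270,230:330],None,fx=6,fy=6,interpolation=cv2.INTER_CUBIC); cv2.imwrite('pics/zs9.png',a)
shot('wrist','w9.png')
```

```text
[0.46979894 0.00700985 0.123772  ] [-2.24391983  0.7881663   7.63099697] [ 0.404801    0.51901467 -0.02222535] 0.023100426466995255
[-9.37224856e-05 -6.77409867e-04 -9.99999766e-01]
```

View pics/zs9.png

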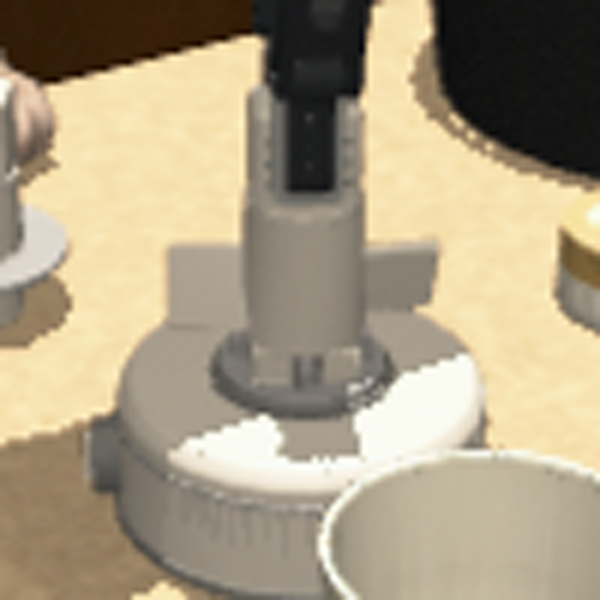

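View pics/w9.png

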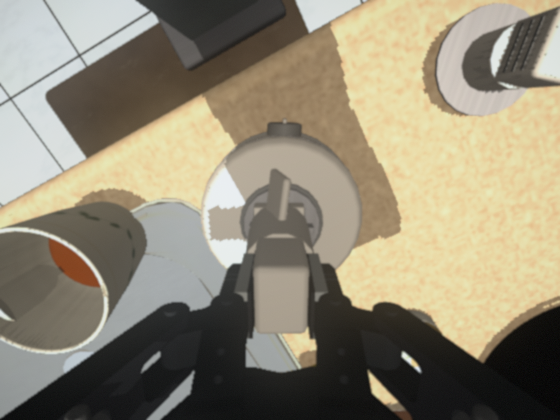

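Run:
```python
from h import *
o=telemetry.get_obs(); print(o['clock'],o['tool_pos'],o['contact_force']); print(ticket.finish_job())
```

```text
7.7 [0.46982246 0.00701545 0.1238095 ] [-2.04067326  0.57604207  7.63140686]
the job is handed in; nothing more can be done
None
```

The paddle is on the spindle with its notches home over the driving bars, and I handed the job in at 7.7 s, still gripped and pressed. I gripped it across its y sides, turned it about +0.12 rad and lowered it over the spindle. I then shifted it sideways by about a millimetre, following the side forces.

**Last checks**
- **Seating:** it came down to about 0.7 mm above the coupling's free height with no upward force. The scene picture then showed the notch over the bar.
- **Press:** I estimate about 7 mm of travel from how far the tool went down, because the coupling joint itself can't be read. The force rose about 0.63 N per mm to 7.6 N at the end, which fits the stated spring.
- **Grip and tilt:** the finger opening was 23 mm on the grip, and the tool was within 0.001 rad of vertical.
- **Bystanders:** nothing came near the disc tool, mug or garlic. The disc tool and mug looked undisturbed in the last pictures, but I did not measure them again. The garlic was out of view by then.

**Disagreements**
- The wrist and top cameras disagreed by about 3–5 mm on absolute positions. They agreed to about 2 mm on the paddle-to-seat distance, which is what I used.
- A side force of about 2 N was still there at the end.

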